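Load the lemon slicing guide and clamp its stop leg at the length mark

TASK

Lay the lemon lengthways in the two-dowel cradle of the slicing guide and let go of it. Then push the guide's sliding leg against its spring until its pointer stands level with the clip on the scale, with the cam lever still open, and while you hold the leg there swing the cam lever fully closed. Finish still holding the leg at the clip with the lever closed, leaving the lemon in the cradle and the other kitchen things where they stand.

Things in the scene. Friction and masses are not known exactly. Their poses are not given: they have to be found in the camera images.
- guide: slicing guide, fixed: wooden board 400 mm (y) by 170 (x -95 to +75) by 16 thick. Origin under the board, on the worktop; x points away from the robot at yaw 0, y along the board. Lemon cradle at the +y end (centre x 0, y 115 mm), sliding leg on rails at the -y end. An end wall 70 mm wide, 46 mm high closes the cradle, inner face at y 172 mm
- cradle (a point): where a seated lemon's centre lies: middle of the cradle, 53 mm above the worktop; axes of the guide. The cradle is two parallel round dowels along the guide's y, 12 mm thick, 110 long, centres 34 apart (x), tops 28 mm above the worktop. Fingers may reach down beside them to 20 mm above the worktop
- lemon: the only lemon, loose, 69 (its x, the long axis) by 54 by 52 mm, 0.09 kg, lying on the worktop left of the guide; origin on its skin, below its centre as first laid
- lemon_center (a point): the lemon's centre, axes of the lemon (x = long axis)
- leg: aluminium leg; slides only along the guide's y, 0 to 110 mm from its start, +y towards the cradle. A spring drives it back (3 N at the start, about 5 N at the clip), also with the lever closed. Origin on the worktop under its fin; axes of the guide. Carriage under the fin: x -62 to 54, y -23 to 47, top 34 mm high. A low bar carries a stop pad 53 mm high 90 mm ahead (+y)
- fin_top (a point): point on the top edge of the leg's fin (leg x -48, y 0, z 68 mm), clear of the open lever: the place to straddle. The fin is an upright plate across the rail: 10 mm thick (y), leg x -61 to +41, from 34 to 68 mm above the worktop. Fingers that straddle it hold the leg in y and can slide along it in x
- pointer (a point): tip of the small black pointer on the robot-side edge of the leg, 6 mm wide, in line with the fin (leg x -73, y 0, z 31 mm); axes of the guide
- mark (a point): robot-far end of the black clip (20 x 6 mm, 10 high) on the steel scale strip along the board's robot-side edge, beside the pointer's path; axes of the guide. The pointer is at the clip when both have the same guide y. It shows the wanted length, 40 to 90 mm in +y from the pointer's start, and is too stiff to shift
- cam_lever (a joint): angle of the black cam lever on the leg (upright hinge), rad: 0 to 0.1 at the start = open, arm slanting across the fin towards the robot; 0.5 = fully closed at its stop, arm square across the fin. Stays where left; about 1 N at the tip turns it. Close it by pushing the arm in the guide's +x, for example with the sides of fingers that straddle the fin and slide along it
- lever_pivot (a point): the lever's pivot: leg x +28, y +55, z 76 mm. The arm reaches from there 112 mm towards the leg's -y, 11 mm wide, underside 72 and top 81 mm above the worktop, so it passes 3 mm over the fin's top
- lever_tip (a point): middle of the lever's round end, 104 mm from the pivot, 16 mm across
- mug: bystander: speckled mug, 86 by 121 by 90 mm high, right front
- avocado: bystander: avocado, 95 by 68 by 72 mm, left behind the lemon
- spice_jar: bystander: slim spice jar, 45 mm across, 106 mm high, right of the guide
- pasta_jar: bystander: jar of pasta, 79 mm across, 154 mm high, at the back
- tin: bystander: tin can, 75 mm across, 110 mm high, at the back
Not all that is in view belongs to the job. What is shaped like the lemon but green, orange or pink is not meant.

How it is judged:
By the outcome, as a careful person would: the job done as asked, in the order asked, and still so for the second after the job is handed in, while the arm keeps its last pose, push and grip.
It also fails if it takes over 51 s, if anything falls off the work surface, if the arm or the gripper's body presses on something with over 40 N, if the wrist force passes 120 N, or if a joint passes its speed limit or range.

ROBOT

A 6-joint arm with a two-finger parallel gripper is mounted at the origin on the work surface; the furniture and walls round the work are solid. World frame = base frame: x ahead of the robot, y to its left, z up, the work surface at z = 0. Lengths are in m, angles in rad, forces in N, time in s.
With the tool pointing down it reaches from about 0.375 to 0.825 m from the base axis. Payload 5.5 kg.
Tool frame: the origin (TCP) lies on the centre line of the jaws, within the pads' length; the fingertips stand 8 mm ahead of it and the grasp point (between the pads) lies 11 mm behind it; z points along the fingers, y is the line along which they close (so a half turn about z gives the same grasp; the last joint's range is limited). The gripper opens to 85 mm and grips with 20 to 120 N. Pads are 22 mm wide; open, the fingers measure 114 mm over their backs; the gripper's body (76 mm by 85 mm) begins 54 mm behind the grasp point. The pads swing forward as they close: fully open they stand 13 mm farther back than shut.
Start: joints at [1.346, 0.314, -0.047, 1.21, 0, 1.571], TCP at [0.134, 0.585, 0.239] pointing down, gripper open.
Joint ranges: [-2.67, 2.67], [-0.69, 1.73], [-1.03, 1.25], [-2.08, 2.16], [-1.42, 1.45], [-3.14, 3.14]. Speed limits (rad/s): [2.39, 2.39, 3.01, 3.14, 3.14, 3.14].

INTERFACE

Orientations are given as a rotation vector (axis times angle).
In Python, from rig import arm gives the robot as it stands.
- The arm moves only by the shell command python3 -m handwheel 'ROWS' [OPENING] [FORCE]. ROWS is JSON, one flat list of numbers, 6 for each row, row after row: the shift along the tool's x, y, z in mm, then the turn, a rotation vector about the tool's x, y, z in rad. In form: [tx, ty, tz, ax, ay, az, tx, ty, tz, ax, ay, az, ...]. A call has 1 to 8 rows; each row shifts and turns the commanded pose from where the row before left it, along the tool's axes as they then stand; what a row does not reach is not made up. A row lasts 1/12 s, in which the tool goes at most 41.7 mm and 7.16 degrees, less where a joint would pass 70% of its speed; a pose out of reach is approached as far as the arm can. A call with a gripper value outside its range is refused whole. OPENING is the finger opening in mm, from 0 to 85.4, set as the call begins (- or left out, the last holds). The fingers move at their own pace and stop on an object; FORCE is the grip in N (left out, the last holds). Time passes only in rows, so rows that do not move let the fingers close. It gives the time, the measured TCP pose, the force, the opening and the grip force at its end, in the units of the state.
- arm.observe(): the state, without advancing time (a new reading comes with each control period).
- arm.read_camera(name): name is "scene" or "top" or "wrist"; returns (picture, depth): 400x640x3 uint8, red, green, blue; 400x640 float32, m along the optical axis (not along the pixel's ray), 0 where there is no reading.
- arm.get_calibration(name): a dict with "fx", "fy", "cx", "cy" (pixels), "rvec" (rotation vector, rad) and "tvec" (3), from world to camera coordinates, as OpenCV has them; the wrist camera has in their place "tool_from_camera" (4x4, takes a point from camera to tool coordinates, whose origin is the TCP and whose axes are the flange's). Camera axes: x right, y down, z forward; pixel columns grow to the right and rows downward; lengths in m; the calibration is good to about 2 mm. A picture is of the moment at which its call begins: read the wrist's pose just before it. get_calibration takes no time and is no camera call.
- arm.close_job(): hands the job in; it is judged then, once.
The state is a dict: "clock": time; "q": joint angles; "qvel": joint speeds; "tau": joint torques, N m; "tcp_pos": TCP position; "tcp_rot": TCP orientation; "wrist_force": force on the tool from outside, world axes, zero at the start; "wrist_torque": the same for the moment, N m; "finger_gap": finger opening in m; "gripper_force": force on a finger pad.
Only numpy, scipy, OpenCV 4.12 (cv2) and the standard library are available. Lean on these libraries where they do the work, as an engineer would, in place of code of your own. Each camera call takes 0.05 s, during which the arm holds its last target. There are 200 camera calls.

## Working session

There is one attempt and no reset: what is moved stays moved. The work goes in short steps, Python scripts to look and compute and a shell command to move; the robot and the scene stay as the last step left them, time stands still between calls to the robot, and variables do not carry over. Pictures are saved under pics/ and viewed, at most 14 in all, crops included, and the job is handed in when it is done.

```bash
ls; mkdir -p pics; cat > h.py <<'E'
import numpy as np, cv2
from scipy.spatial.transform import Rotation as R
from rig import arm
def cam(name):
    c=arm.get_calibration(name); K=np.array([[c['fx'],0,c['cx']],[0,c['fy'],c['cy']],[0,0,1]])
    if 'rvec' in c:
        Rw=R.from_rotvec(np.ravel(c['rvec'])).as_matrix(); t=np.ravel(c['tvec'])
        T=np.eye(4); T[:3,:3]=Rw.T; T[:3,3]=-Rw.T@t
    else:
        s=arm.observe(); W=np.eye(4); W[:3,:3]=R.from_rotvec(s['tcp_rot']).as_matrix(); W[:3,3]=s['tcp_pos']
        T=W@np.array(c['tool_from_camera'])
    return K,T
def cloud(d,K,T):
    v,u=np.mgrid[:d.shape[0],:d.shape[1]]
    P=np.stack([(u-K[0,2])/K[0,0]*d,(v-K[1,2])/K[1,1]*d,d],-1)
    return P@T[:3,:3].T+T[:3,3]
def grab(name,tag):
    K,T=cam(name); p,d=arm.read_camera(name)
    cv2.imwrite(f'pics/{tag}.png',p[:,:,::-1]); np.savez(f'pics/{tag}.npz',d=d,K=K,T=T,p=p)
    return p,d,K,T
def ray(K,T,u,v,z):   # intersect pixel ray with height z
    r=T[:3,:3]@np.array([(u-K[0,2])/K[0,0],(v-K[1,2])/K[1,1],1]); o=T[:3,3]
    return o+r*(z-o[2])/r[2]
def tri(obs):  # [(K,T,u,v)...]
    A=np.zeros((3,3));b=np.zeros(3)
    for K,T,u,v in obs:
        r=T[:3,:3]@np.array([(u-K[0,2])/K[0,0],(v-K[1,2])/K[1,1],1]); r/=np.linalg.norm(r)
        M=np.eye(3)-np.outer(r,r);A+=M;b+=M@T[:3,3]
    return np.linalg.solve(A,b)
def load(tag):
    z=np.load(f'pics/{tag}.npz'); return z['p'],z['d'],z['K'],z['T']
E
python3 - <<'E'
from h import *
np.set_printoptions(precision=4,suppress=True)
for n in ['scene','top']:
    p,d,K,T=grab(n,n+'0'); print(n,K[0,0],T)
print(arm.get_calibration('wrist')); print({k:np.round(v,3) for k,v in arm.observe().items()})
E
```

```text
pics
scene 519.6023417929183 [[-0.8527 -0.2077  0.4793 -0.3875]
 [-0.5223  0.3415 -0.7814  1.565 ]
 [-0.0014 -0.9167 -0.3997  0.8357]
 [ 0.      0.      0.      1.    ]]
top 461.368230661339 [[ 0.024  -0.9886  0.1484  0.3536]
 [-0.9997 -0.0245 -0.0015  0.0505]
 [ 0.0051 -0.1483 -0.9889  1.359 ]
 [ 0.      0.      0.      1.    ]]
{'fx': 308.1619893337742, 'fy': 308.1619893337742, 'cx': 321.05370538106604, 'cy': 201.70725015621102, 'tool_from_camera': array([[ 0.0001, -0.9478, -0.3189,  0.0822],
       [ 1.    , -0.0002,  0.0006,  0.0009],
       [-0.0007, -0.3189,  0.9478, -0.1344],
       [ 0.    ,  0.    ,  0.    ,  1.    ]])}
{'clock': np.float64(0.1), 'q': array([ 1.346,  0.314, -0.048,  1.21 ,  0.   ,  1.571]), 'qvel': array([ 0.001, -0.002,  0.001,  0.   , -0.001, -0.001]), 'tau': array([ -0.   , -54.077,  34.054,   0.011,  -0.   ,   0.   ]), 'tcp_pos': array([0.134, 0.584, 0.239]), 'tcp_rot': array([-0.352, -3.122,  0.002]), 'wrist_force': array([-0.308, -0.068, -0.602]), 'wrist_torque': array([0.001, 0.012, 0.027]), 'gripper_force': np.float64(0.0), 'finger_gap': np.float64(0.085)}
```

View pics/top0.png

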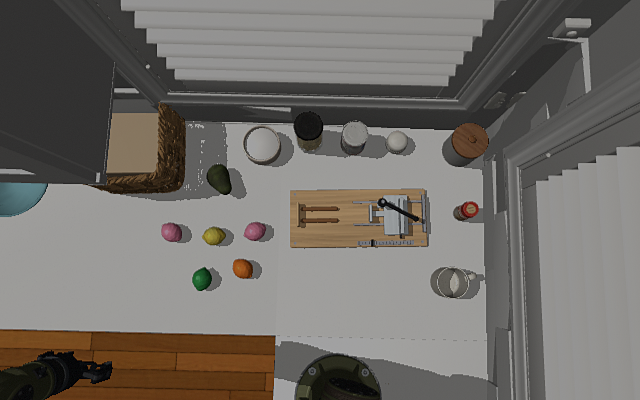

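View pics/scene0.png

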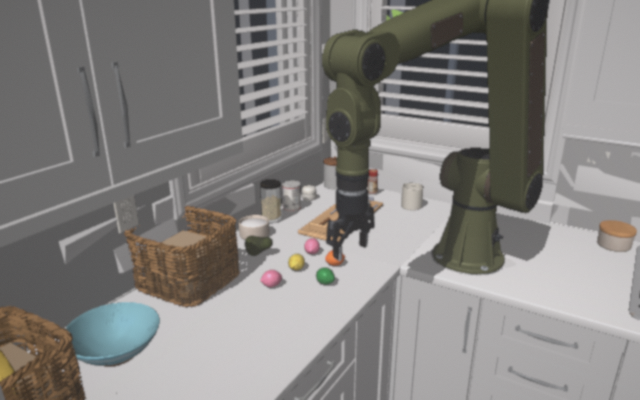

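The top view shows lemon candidates: yellow (213,236), pink (171,232), pink (255,231), green (202,279) and orange (243,269). I choose the yellow one. The guide spans (290–428, 190–248): cradle on the left, lever pivot (381,203), tip (425,222), clip near (372,243). Next, a close crop and measurements.

```bash
python3 - <<'E'
from h import *
np.set_printoptions(precision=4,suppress=True)
p,d,K,T=load('top0')
a=cv2.resize(p[180:260,285:435],None,fx=5,fy=5,interpolation=cv2.INTER_CUBIC)
b=cv2.resize(p[215:295,160:270],None,fx=2.5,fy=2.5,interpolation=cv2.INTER_CUBIC)
o=np.zeros((600,750,3),np.uint8); o[:400]=a; o[400:600,:275]=b
cv2.imwrite('pics/crop1.png',o[:,:,::-1])
C=cloud(d,K,T)
print('table z', np.median(C[300:320,150:260,2]), 'board z',[C[v,u,2] for u,v in [(330,240),(350,200),(295,230)]])
hsv=cv2.cvtColor(p,cv2.COLOR_RGB2HSV)
m=(hsv[...,0]>20)&(hsv[...,0]<35)&(hsv[...,1]>100); m[:220]=0;m[255:]=0;m[:,:195]=0;m[:,235:]=0
P=C[m]; print(m.sum(),P.min(0),P.max(0),np.median(P,0))
vs,us=np.nonzero(m); (c,ax,ang)=cv2.fitEllipse(np.stack([us,vs],1)[cv2.convexHull(np.stack([us,vs],1).astype(np.int32),returnPoints=False).ravel()].astype(np.float32)); print(c,ax,ang)
print(ray(K,T,*c,0.026))
Q=P[P[:,2]>0.01]; w,V=np.linalg.eigh(np.cov(Q[:,:2].T)); print(w,V, Q.mean(0))
E
```

```text
table z -6.003702109935727e-05 board z [np.float64(0.020397254297972456), np.float64(1.3590035777013878), np.float64(0.014817187966854606)]
301 [0.3536 0.0505 0.0231] [0.4675 0.3984 1.359 ] [0.4416 0.3618 0.0453]
(213.4473114013672, 235.6963653564453) (16.884035110473633, 22.594205856323242) 82.73421478271484
[0.4436 0.3666 0.026 ]
[0.0002 0.0009] [[-0.9735  0.2285]
 [ 0.2285  0.9735]] [0.4416 0.3601 0.0527]
```

View pics/crop1.png

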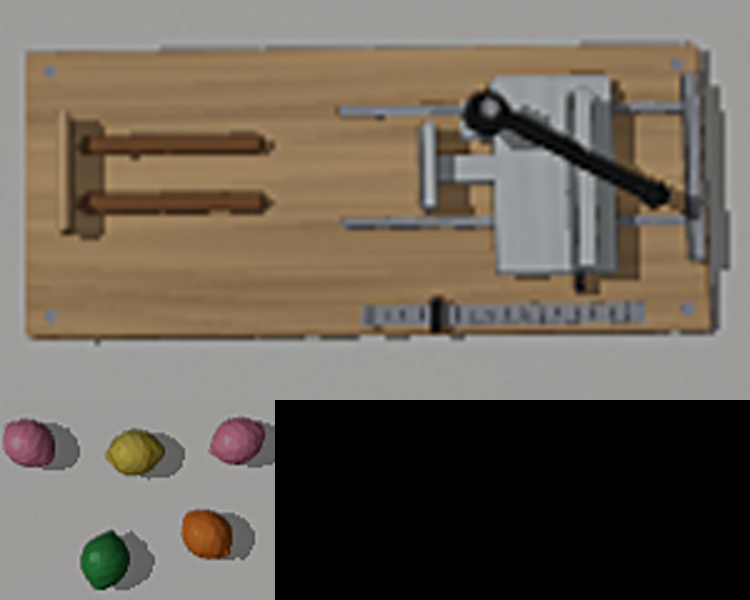

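```bash
python3 -m handwheel '[-35,-14.4,0,0,0,0,-35,-14.4,0,0,0,0,-35,-14.4,0,0,0,0,-35,-14.4,0,0,0,0,-35,-14.4,0,0,0,0,-35,-14.4,0,0,0,0,-35,-14.4,0,0,0,0,-35,-14.4,0,0,0,0]' 85
python3 -m handwheel '[-35,-14.4,0,0,0,0,-35,-14.4,0,0,0,0,0,0,0,0,0,0.122,0,0,0,0,0,0.122,0,0,0,0,0,0.122,0,0,0,0,0,0.122,0,0,0,0,0,0.122,0,0,0,0,0,0.122]'
python3 -m handwheel '[0,0,0,0,0,0.122,0,0,0,0,0,0.122,0,0,0,0,0,0.122,0,0,0,0,0,0.122,0,0,0,0,0,0,0,0,0,0,0,0]'
cat >> h.py <<'E'
def crop_pts(): pass
E
python3 - <<'E'
from h import *
np.set_printoptions(precision=4,suppress=True)
p,d,K,T=grab('wrist','w1'); s=arm.observe(); print(s['clock'],s['q'],s['tcp_pos'],s['tcp_rot'])
C=cloud(d,K,T); hsv=cv2.cvtColor(p,cv2.COLOR_RGB2HSV)
m=(hsv[...,0]>20)&(hsv[...,0]<35)&(hsv[...,1]>110)&(d>0.03)&(C[...,2]>0.012)&(C[...,2]<.08)&(np.hypot(C[...,0]-.443,C[...,1]-.366)<.06)
P=C[m]; print(m.sum(),P.min(0),P.max(0),P.mean(0))
print(cv2.minAreaRect((P[:,:2]*1000).astype(np.float32)))
n=(m*255).astype(np.uint8); ct=max(cv2.findContours(n,0,2)[0],key=cv2.contourArea); print(cv2.fitEllipse(ct))
# corners of board from top
pt,dt,Kt,Tt=load('top0')
for x,y in [(26,50),(697,43),(28,338),(712,333)]:
    print(ray(Kt,Tt,285+(x+.5)/5-.5,180+(y+.5)/5-.5,.016))
E
```

```text
clock: 0.77
tcp_pos: [0.3821, 0.4087, 0.239]
tcp_rot: [-0.352, -3.121, 0.001]
wrist_force: [0.3, 1.0, 0.5]
finger_gap: 0.085
gripper_force: 0.0
clock: 1.43
tcp_pos: [0.4427, 0.3662, 0.2388]
tcp_rot: [-1.455, -2.784, 0.001]
wrist_force: [-0.4, 0.4, 0.5]
finger_gap: 0.085
gripper_force: 0.0
clock: 1.93
tcp_pos: [0.4426, 0.3663, 0.2389]
tcp_rot: [-2.073, -2.36, 0.001]
wrist_force: [-0.0, -0.2, -0.1]
finger_gap: 0.0854
gripper_force: 0.0
1.9833 [ 0.6914  0.2662 -0.1111  1.194  -0.      2.1328] [0.4427 0.3664 0.239 ] [-2.0732 -2.3603  0.0008]
1854 [0.4178 0.3383 0.027 ] [0.4679 0.4032 0.0541] [0.4426 0.3738 0.0442]
((443.5137634277344, 370.60772705078125), (52.650203704833984, 53.38822555541992), 50.869571685791016)
((321.7027282714844, 171.00108337402344), (42.82137680053711, 54.220848083496094), 1.8172779083251953)
[0.5857 0.1519 0.016 ]
[ 0.5998 -0.2447  0.016 ]
[0.4164 0.1448 0.016 ]
[ 0.4289 -0.2521  0.016 ]
```

View pics/w1.png

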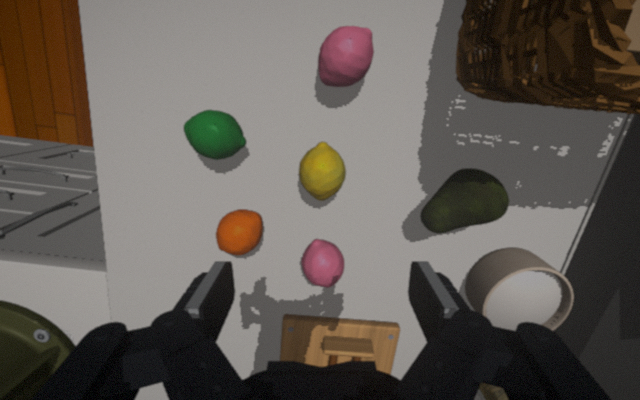

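The wrist view shows the yellow lemon at (322,171), with its tips at (323,142) and (321,199), between pink (345,55), pink (323,262), green (215,135) and orange (240,232). That confirms the choice.

```bash
python3 - <<'E'
from h import *
np.set_printoptions(precision=4,suppress=True)
p,d,K,T=load('w1'); _,_,Kt,Tt=load('top0')
c=tri([(K,T,321.7,171),(Kt,Tt,213.4,235.7)]); print('tri',c)
a=ray(K,T,323,142,.026);b=ray(K,T,321,199.5,.026); print(a,b,(a+b)/2,np.linalg.norm(a-b),np.arctan2(*(a-b)[1::-1]))
(cu,cv),ax,ang=(321.7,171.),(42.8,54.2),np.deg2rad(1.82+90)
q=[ray(K,T,cu+k*27*np.cos(ang),cv+k*27*np.sin(ang),.026) for k in(-1,1)]; e=q[0]-q[1]; print(np.arctan2(e[1],e[0]))
s=arm.observe();M=R.from_rotvec(s['tcp_rot']).as_matrix(); print(M, np.arctan2(M[1,0],M[0,0]))
print('tool shift mm', 1000*M.T@(np.array([*c[:2],s['tcp_pos'][2]])-s['tcp_pos']),1000*M.T@(np.array([*((a+b)/2)[:2],s['tcp_pos'][2]])-s['tcp_pos']))
E
```

```text
tri [0.4436 0.3683 0.0194]
[0.4402 0.4028 0.026 ] [0.4467 0.3355 0.026 ] [0.4435 0.3691 0.026 ] 0.06761261319951935 1.6671420815652662
1.6697829291807769
[[-0.129   0.9916 -0.0004]
 [ 0.9916  0.129  -0.0003]
 [-0.0003 -0.0004 -1.    ]] 1.7001423172753347
tool shift mm [ 1.7446  1.1515 -0.001 ] [ 2.6042  1.0753 -0.0012]
```

```bash
python3 -m handwheel '[2.3,1.1,0,0,0,0.032,0,0,36,0,0,0,0,0,36,0,0,0,0,0,36,0,0,0,0,0,36,0,0,0,0,0,36,0,0,0,0,0,28,0,0,0,0,0,15,0,0,0]' 85
python3 -m handwheel '[0,0,0,0,0,0,0,0,0,0,0,0]'
python3 -m handwheel '[0,0,0,0,0,0,0,0,0,0,0,0,0,0,0,0,0,0,0,0,0,0,0,0,0,0,0,0,0,0,0,0,0,0,0,0,0,0,0,0,0,0,0,0,0,0,0,0]' 30 25
```

```text
clock: 2.65
tcp_pos: [0.4414, 0.3671, 0.0124]
tcp_rot: [-2.111, -2.326, 0.008]
wrist_force: [-0.9, 0.2, -0.0]
finger_gap: 0.085
gripper_force: 0.0
clock: 2.82
tcp_pos: [0.443, 0.3684, 0.0157]
tcp_rot: [-2.113, -2.325, 0.003]
wrist_force: [-0.1, 0.3, 0.2]
finger_gap: 0.0849
gripper_force: 0.0
clock: 3.48
tcp_pos: [0.4448, 0.3699, 0.0184]
tcp_rot: [2.114, 2.324, 0.005]
wrist_force: [-1.0, -1.4, 6.6]
finger_gap: 0.0522
gripper_force: 25.2
```

```bash
python3 -m handwheel '[0,0,-20,0,0,0,0,0,-40,0,0,0,0,0,-40,0,0,0,0,0,-40,0,0,0,0,0,-40,0,0,0,0,0,-30,0,0,0]'
python3 -m handwheel '[-30.6,5.7,0,0,0,0,-30.6,5.7,0,0,0,0,-30.6,5.7,0,0,0,0,-30.6,5.7,0,0,0,0,-30.6,5.7,0,0,0,0,-30.6,5.7,0,0,0,0,-30.6,5.7,0,0,0,0,0,0,0,0,0,0.06]'
python3 -m handwheel '[0,0,0,0,0,0,0,0,0,0,0,0,0,0,0,0,0,0]'
python3 - <<'E'
from h import *
p,d,K,T=grab('wrist','w2'); print(arm.observe()['q'])
E
```

```text
clock: 3.98
tcp_pos: [0.4444, 0.3695, 0.2312]
tcp_rot: [2.114, 2.323, 0.008]
wrist_force: [0.3, 0.8, -1.2]
finger_gap: 0.0522
gripper_force: 26.6
clock: 4.65
tcp_pos: [0.5047, 0.1549, 0.2275]
tcp_rot: [2.187, 2.251, 0.0]
wrist_force: [0.1, 0.3, -0.7]
finger_gap: 0.0517
gripper_force: 26.6
clock: 4.9
tcp_pos: [0.5034, 0.16, 0.2268]
tcp_rot: [2.181, 2.261, 0.001]
wrist_force: [0.2, 0.4, -1.5]
finger_gap: 0.051
gripper_force: 26.6
[ 3.08049402e-01  1.84014511e-01 -2.43683488e-01  1.14252845e+00
  1.78926244e-04  1.84253943e+00]
```

View pics/w2.png

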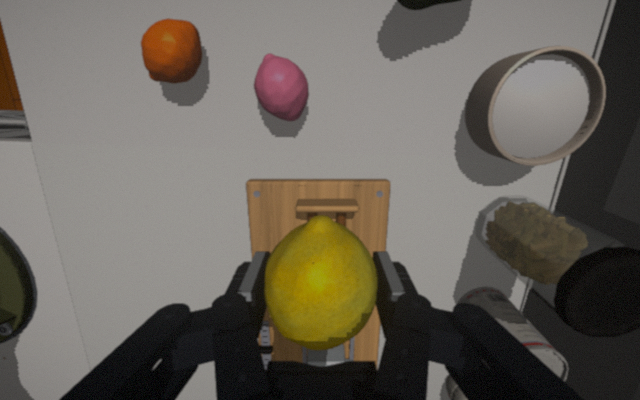

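The lemon is held, filling (265–377, 215–347). The board's near-cradle corners are at (248,180) and (389,180), and the end wall at (297–357, 200–210).

```bash
python3 - <<'E'
from h import *
np.set_printoptions(precision=4,suppress=True)
p,d,K,T=load('w2'); C=cloud(d,K,T); _,_,Kt,Tt=load('top0')
g=cv2.cvtColor(p,cv2.COLOR_RGB2GRAY)
for (u,v),(x,y) in [((247.5,180),(26,50)),((389,180),(26,50)),((247.5,180),(28,338))]:
    print(ray(K,T,u,v,.016))
f=lambda x,y:(285+(x+.5)/5-.5,180+(y+.5)/5-.5)
A=tri([(K,T,389,180),(Kt,Tt,*f(26,50))]);B=tri([(K,T,247.5,180),(Kt,Tt,*f(28,338))]);print('tri corners far,near',A,B)
Ct=cloud(load('top0')[1],Kt,Tt)
# side edges in wrist: board left/right edge columns at row 240
for r in (190,215,240): print(r,[ray(K,T,u,r,.016) for u in np.flatnonzero(np.abs(np.diff(cv2.cvtColor(p,cv2.COLOR_RGB2HSV)[r,:,1].astype(int)))>50)][:6])
# lemon in tool frame
s=arm.observe();M=R.from_rotvec(s['tcp_rot']).as_matrix()
hsv=cv2.cvtColor(p,cv2.COLOR_RGB2HSV); m=(hsv[...,0]>22)&(hsv[...,0]<35)&(hsv[...,1]>150)&(d>.03)&(C[...,2]>.15)
Pt=(C[m]-s['tcp_pos'])@M*1000; print(m.sum(),np.percentile(Pt,[1,50,99],axis=0)); print(C[205,310:350:10,:])
E
```

```text
[0.4191 0.1505 0.016 ]
[0.5824 0.1563 0.016 ]
[0.4191 0.1505 0.016 ]
tri corners far,near [0.5871 0.1528 0.0012] [0.4164 0.1463 0.0022]
190 [array([0.5837, 0.1444, 0.016 ])]
215 [array([0.418 , 0.1071, 0.016 ]), array([0.5846, 0.1131, 0.016 ])]
240 [array([0.4192, 0.0741, 0.016 ]), array([0.5856, 0.0801, 0.016 ])]
11646 [[-18.0832 -24.3617 -34.2697]
 [ 11.1043  -0.0449 -26.6489]
 [ 32.0476  26.2914  -5.7833]]
[[0.4927 0.1322 0.0439]
 [0.5036 0.1327 0.044 ]
 [0.5145 0.1328 0.0434]
 [0.5255 0.133  0.0426]]
```

```bash
python3 -m handwheel '[-30.8,2.1,0,0,0,0,-30.8,2.1,0,0,0,0,-30.8,2.1,0,0,0,0,0,0,35,0,0,0,0,0,35,0,0,0,0,0,35,0,0,0,0,0,25,0,0,0,0,0,15,0,0,0]'
python3 -m handwheel '[0,0,0,0,0,0,0,0,0,0,0,0,0,0,0,0,0,0,0,0,0,0,0,0]'
python3 - <<'E'
from h import *
p,d,K,T=grab('wrist','w3')
E
```

```text
clock: 5.62
tcp_pos: [0.5107, 0.0679, 0.0782]
tcp_rot: [-2.179, -2.26, 0.005]
wrist_force: [0.2, 0.1, -0.8]
finger_gap: 0.0518
gripper_force: 26.6
clock: 5.95
tcp_pos: [0.5143, 0.0678, 0.0829]
tcp_rot: [2.181, 2.259, 0.004]
wrist_force: [-0.2, 0.7, -0.3]
finger_gap: 0.0514
gripper_force: 26.6
```

View pics/w3.png

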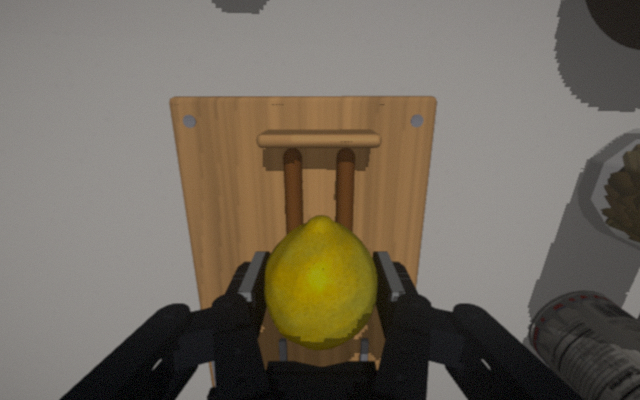

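Dowels at (293,155) and (345,155), wall (258–381, 131–147). The lemon at column 320 is centred over the dowels.

```bash
python3 - <<'E'
from h import *
np.set_printoptions(precision=4,suppress=True)
p,d,K,T=load('w3'); C=cloud(d,K,T)
for v in range(126,156,3): print(v,C[v,320])
print(ray(K,T,171,98,.016),ray(K,T,436,98,.016),ray(K,T,293,152,.028),ray(K,T,345,152,.028))
E
```

```text
126 [0.5118 0.134  0.0154]
129 [0.5118 0.1325 0.0198]
132 [0.5118 0.1324 0.0374]
135 [0.5119 0.1316 0.0448]
138 [0.5119 0.13   0.0455]
141 [0.512  0.1283 0.0451]
144 [0.512  0.1269 0.0463]
147 [0.5121 0.1249 0.044 ]
150 [0.5123 0.1187 0.0156]
153 [0.5123 0.1168 0.0164]
[0.4191 0.1477 0.016 ] [0.5831 0.1534 0.016 ] [0.4957 0.1189 0.028 ] [0.5276 0.12   0.028 ]
```

```bash
python3 -m handwheel '[0,0,15,0,0,0,0,0,12,0,0,0,0,0,6,0,0,0,0,0,3,0,0,0,0,0,0,0,0,0,0,0,0,0,0,0]'
```

```text
clock: 6.5
tcp_pos: [0.5132, 0.0674, 0.0463]
tcp_rot: [2.183, 2.259, 0.001]
wrist_force: [-1.9, -0.4, 2.9]
finger_gap: 0.0516
gripper_force: 26.8
```

```bash
python3 -m handwheel '[0,0,0,0,0,0,0,0,0,0,0,0,0,0,0,0,0,0,0,0,0,0,0,0,0,0,0,0,0,0]' 80
python3 -m handwheel '[0,0,-10,0,0,0,0,0,-25,0,0,0,0,0,-35,0,0,0,0,0,-35,0,0,0,0,0,-30,0,0,0,0,0,0,0,0,0,0,0,0,0,0,0]'
python3 - <<'E'
from h import *
np.set_printoptions(precision=4,suppress=True)
p,d,K,T=grab('wrist','w4'); C=cloud(d,K,T);hsv=cv2.cvtColor(p,cv2.COLOR_RGB2HSV); m=(hsv[...,0]>22)&(hsv[...,0]<35)&(hsv[...,1]>150)&(d>.03)
P=C[m]; P=P[(abs(P[:,0]-.513)<.05)&(abs(P[:,1]-.067)<.06)&(P[:,2]>.045)]; print(np.percentile(P,[1,50,99],axis=0)); print(arm.observe()['q'],arm.observe()['tcp_pos'])
p,d,K,T=grab('top','top1'); o=cv2.resize(p[180:260,285:435],None,fx=5,fy=5,interpolation=cv2.INTER_CUBIC)
w=cv2.imread('pics/w4.png')[:,:,::-1]
z=np.zeros((600,750,3),np.uint8); z[:400]=o; z[400:600,:320]=cv2.resize(w,(320,200)); cv2.imwrite('pics/c4.png',z[:,:,::-1])
E
```

```text
clock: 6.92
tcp_pos: [0.5131, 0.0673, 0.0454]
tcp_rot: [2.183, 2.259, 0.0]
wrist_force: [0.2, -0.1, -0.1]
finger_gap: 0.0801
gripper_force: 0.0
clock: 7.5
tcp_pos: [0.5146, 0.0675, 0.183]
tcp_rot: [2.181, 2.257, 0.006]
wrist_force: [-0.2, 0.6, -0.9]
finger_gap: 0.0801
gripper_force: 0.0
[[0.4892 0.0412 0.056 ]
 [0.5127 0.0735 0.0733]
 [0.5363 0.0978 0.0806]]
[ 0.1304  0.1905 -0.3426  1.036  -0.      1.6673] [0.5133 0.0673 0.1812]
```

View pics/c4.png

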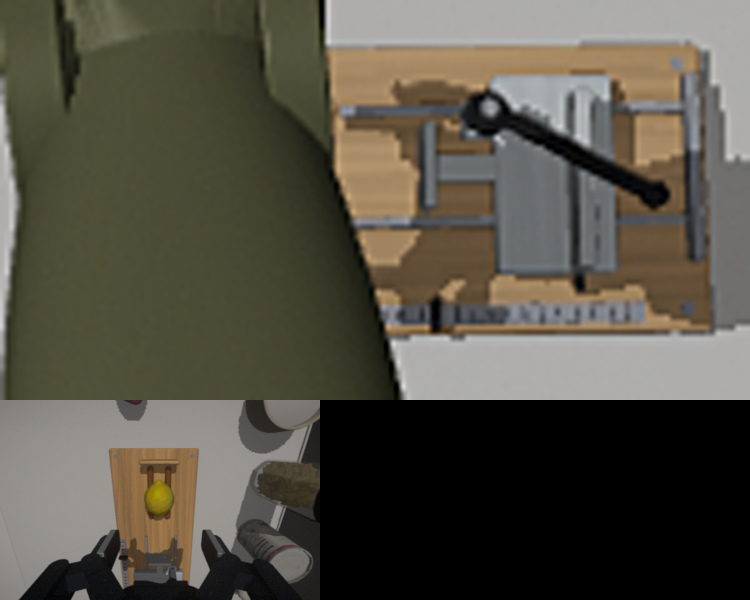

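The lemon is lying in the cradle (top at 80.6 mm). The leg is still at its start: pointer at crop (582,285), clip at (437,314), lever tip (655,193).

```bash
cat >> h.py <<'E'
O=np.array([.5177,-.0473]); YAW=.036
def toG(w): 
    c,s=np.cos(YAW),np.sin(YAW); a,b=np.array(w)[:2]-O; return np.array([c*a+s*b,-s*a+c*b])*1000
def toW(g):
    c,s=np.cos(YAW),np.sin(YAW); a,b=np.array(g)/1000; return O+[c*a-s*b,s*a+c*b]
E
python3 - <<'E'
from h import *
np.set_printoptions(precision=4,suppress=True)
_,_,K,T=load('top0'); f=lambda x,y:(285+(x+.5)/5-.5,180+(y+.5)/5-.5)
for n,x,y,z in [('pointer',581,290,.031),('clip far',437,298,.026),('clip near',437,331,.026),('fin bot',592,268,.068),('fin top',585,88,.068),('pivot',487,112,.081),('tip',657,193,.081),('wall in',72,175,.046)]:
    w=ray(K,T,*f(x,y),z); print(n,w,toG(w))
E
python3 -m handwheel '[0,0,0,0,0,-0.121,0,0,0,0,0,-0.121,0,0,0,0,0,-0.121,0,0,0,0,0,-0.121,0,0,0,0,0,-0.121,0,0,0,0,0,-0.121,0,0,0,0,0,-0.121,0,0,0,0,0,-0.121]' 40
python3 -m handwheel '[0,0,0,0,0,-0.121,0,0,0,0,0,-0.121,0,0,0,0,0,-0.121,0,0,0,0,0,-0.121,0,0,0,0,0,-0.119,0,0,0,0,0,0]'
```

```text
pointer [ 0.4509 -0.1735  0.031 ] [ -71.2745 -123.6667]
clip far [ 0.4446 -0.0911  0.026 ] [-74.5837 -41.1434]
clip near [ 0.4257 -0.0913  0.026 ] [-93.5677 -40.626 ]
fin bot [ 0.4607 -0.1734  0.068 ] [ -61.5149 -123.9546]
fin top [ 0.5628 -0.1695  0.068 ] [  40.6231 -123.7837]
pivot [ 0.5457 -0.1124  0.081 ] [ 25.6044 -66.0365]
tip [ 0.5024 -0.2075  0.081 ] [ -21.1011 -159.4946]
wall in [0.5086 0.1208 0.046 ] [ -3.0893 168.2804]
clock: 8.27
tcp_pos: [0.5115, 0.0671, 0.1784]
tcp_rot: [-0.872, -3.015, 0.002]
wrist_force: [0.3, 0.5, 0.9]
finger_gap: 0.0397
gripper_force: 0.0
clock: 8.77
tcp_pos: [0.5116, 0.0671, 0.1785]
tcp_rot: [0.058, -3.138, 0.001]
wrist_force: [-1.0, 0.0, -0.2]
finger_gap: 0.0402
gripper_force: 0.0
```

```bash
python3 -m handwheel '[6.6,-33.9,0,0,0,0,6.6,-33.9,0,0,0,0,6.6,-33.9,0,0,0,0,6.6,-33.9,0,0,0,0,6.6,-33.9,0,0,0,0,6.6,-33.9,0,0,0,0,6.6,-33.9,0,0,0,0,0,0,0,0,0,0]'
python3 -m handwheel '[0,0,0,0,0,0,0,0,0,0,0,0,0,0,0,0,0,0]'
python3 - <<'E'
from h import *
p,d,K,T=grab('wrist','w5'); print(arm.observe()['q'])
E
```

```text
clock: 9.43
tcp_pos: [0.4732, -0.1762, 0.1793]
tcp_rot: [0.039, -3.139, 0.003]
wrist_force: [0.1, -0.1, 0.3]
finger_gap: 0.04
gripper_force: 0.0
clock: 9.68
tcp_pos: [0.4746, -0.1704, 0.1797]
tcp_rot: [0.053, -3.14, -0.001]
wrist_force: [0.1, 0.4, -0.0]
finger_gap: 0.04
gripper_force: 0.0
[-3.44545352e-01  1.69309317e-01 -3.71551428e-01  1.03085048e+00
  2.66990838e-04 -3.79443665e-01]
```

View pics/w5.png

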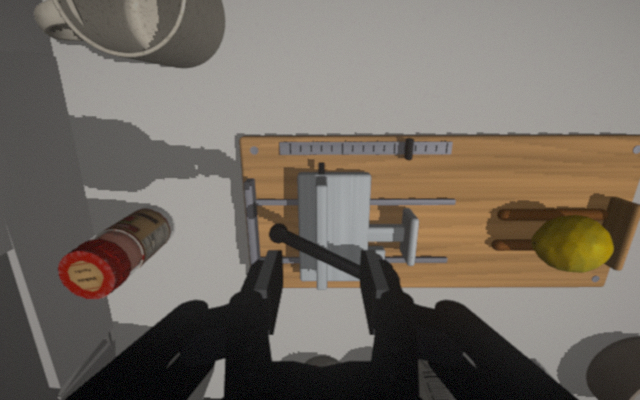

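Pointer at (321,168), fin near end (321,177), clip (409,149), lever tip (278,233). The lemon is seated on the dowels at (572,243).

```bash
cat >> h.py <<'E'
def cen(p,u0,u1,v0,v1,th=50):
    g=p[v0:v1,u0:u1].max(2); v,u=np.nonzero(g<th); return u.mean()+u0,v.mean()+v0,u.min()+u0,u.max()+u0,v.min()+v0,v.max()+v0,len(u)
E
python3 - <<'E'
from h import *
np.set_printoptions(precision=4,suppress=True)
p,d,K,T=load('w5'); C=cloud(d,K,T); s=arm.observe(); print(s['tcp_pos'],toG(s['tcp_pos']))
a=cen(p,314,330,160,172); b=cen(p,400,418,136,163); print(a,b)
print('pointer',ray(K,T,a[0],a[1],.031),toG(ray(K,T,a[0],a[1],.031)), 'clip',toG(ray(K,T,b[0],b[1],.026)),C[149,409],C[168,321])
for v in (180,195,210): 
    z=C[v,300:345]; k=np.flatnonzero(z[:,2]>.06)
    print(v,k.min()+300,k.max()+300,z[k].mean(0),toG(z[k].mean(0)))
print('tip',toG(ray(K,T,278,233,.081)),C[233,278])
w=load('top1');
for o,u,v in [('pointer',285+(581.5)/5-.5,180+290.5/5-.5),('clip',285+437.5/5-.5,180+315/5-.5)]:
    print(o,tri([(K,T,*(a if o=='pointer' else b)[:2]),(w[2],w[3],u,v)]))
E
```

```text
[ 0.4748 -0.1703  0.1799] [ -47.3286 -121.3592]
(np.float64(321.1666666666667), np.float64(167.44444444444446), np.int64(319), np.int64(323), np.int64(163), np.int64(171), 36) (np.float64(407.45631067961165), np.float64(148.45631067961165), np.int64(405), np.int64(411), np.int64(139), np.int64(158), 103)
pointer [ 0.454  -0.1699  0.031 ] [ -68.0681 -120.1863] clip [-84.8193 -39.6392] [ 0.4345 -0.0891  0.0283] [ 0.4542 -0.17    0.0327]
180 302 302 [ 0.3928 -0.1725  0.3143] [-129.3282 -120.6313]
195 316 327 [ 0.4696 -0.1691  0.0676] [ -52.4981 -120.0115]
210 316 327 [ 0.4755 -0.1691  0.088 ] [ -46.5815 -120.1805]
tip [ -23.8785 -156.0337] [ 0.4994 -0.2041  0.0812]
pointer [ 0.4495 -0.17    0.0517]
clip [ 0.4345 -0.0908  0.0286]
```

```bash
python3 -m handwheel '[0,1.2,0,0,0,0,0,0,25,0,0,0,0,0,25,0,0,0,0,0,25,0,0,0,0,0,10,0,0,0,0,0,0,0,0,0,0,0,0,0,0,0]' 26
python3 - <<'E'
from h import *
np.set_printoptions(precision=4,suppress=True)
p,d,K,T=grab('wrist','w6'); C=cloud(d,K,T); s=arm.observe(); print(s['tcp_pos'],toG(s['tcp_pos']))
M=R.from_rotvec(s['tcp_rot']).as_matrix()
for v in (150,165,180,190): 
    z=(C[v,290:350]-s['tcp_pos'])@M*1000; k=np.flatnonzero(C[v,290:350,2]>.06)
    if len(k): print(v,k.min()+290,k.max()+290,z[k].mean(0))
E
```

```text
clock: 10.32
tcp_pos: [0.4748, -0.1697, 0.0955]
tcp_rot: [0.055, -3.14, -0.001]
wrist_force: [0.9, -0.0, 0.6]
finger_gap: 0.0261
gripper_force: 0.0
[ 0.4756 -0.1701  0.0963] [ -46.5032 -121.2169]
```

View pics/w6.png

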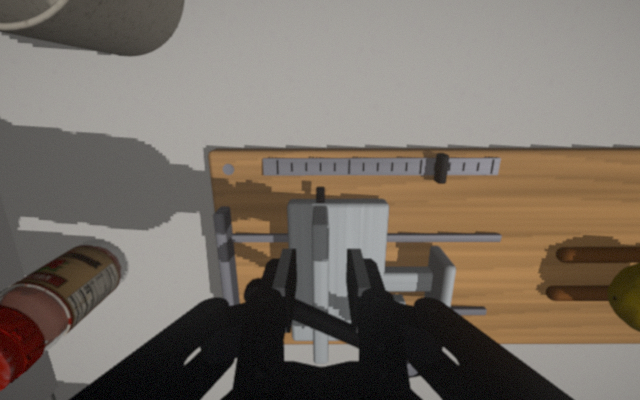

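Fin at columns 313–328, centred between the fingers (296 and 348); lever tip at (262,292), clear of the left finger. Pointer (320,195), clip (441,167). I'll descend.

```bash
python3 -m handwheel '[0,0.5,12,0,0,0,0,0,12,0,0,0,0,0,10,0,0,0,0,0,6,0,0,0,0,0,3,0,0,0,0,0,0,0,0,0,0,0,0,0,0,0]'
python3 - <<'E'
from h import *
s=arm.observe(); print(s['tcp_pos'],toG(s['tcp_pos']),s['wrist_force'],s['finger_gap'])
E
```

```text
clock: 10.95
tcp_pos: [0.4751, -0.1699, 0.0527]
tcp_rot: [-0.054, 3.141, -0.0]
wrist_force: [0.3, 0.5, -0.4]
finger_gap: 0.0262
gripper_force: 0.0
[ 0.47505126 -0.16988285  0.05267759] [ -47.03313369 -120.96839973] [ 0.32259303  0.466377   -0.43617008] 0.026210995037386116
```

```bash
python3 -m handwheel '[0,0,0,0,0,0,0,6,0,0,0,0,0,12,0,0,0,0,0,15,0,0,0,0,0,15,0,0,0,0,0,15,0,0,0,0,0,10,0,0,0,0,0,4,0,0,0,0]' 18
python3 -m handwheel '[0,0,0,0,0,0,0,0,0,0,0,0,0,0,0,0,0,0]'
python3 - <<'E'
from h import *
np.set_printoptions(precision=4,suppress=True)
p,d,K,T=grab('wrist','w7'); s=arm.observe(); print(s['tcp_pos'],toG(s['tcp_pos']),s['wrist_force'],s['finger_gap'])
cv2.imwrite('pics/w7c.png',cv2.resize(p[110:310,200:460],None,fx=3,fy=3,interpolation=cv2.INTER_CUBIC)[:,:,::-1])
E
```

```text
clock: 11.62
tcp_pos: [0.4726, -0.0926, 0.0529]
tcp_rot: [-0.055, 3.14, -0.004]
wrist_force: [-0.5, -6.1, 2.1]
finger_gap: 0.0179
gripper_force: 2.8
clock: 11.87
tcp_pos: [0.4727, -0.0934, 0.0527]
tcp_rot: [-0.053, 3.14, -0.001]
wrist_force: [1.4, -5.1, 3.1]
finger_gap: 0.0177
gripper_force: 2.3
[ 0.4727 -0.0935  0.0526] [-46.629  -44.5265] [ 0.3467 -4.2086  3.0253] 0.01788901701622231
```

View pics/w7c.png

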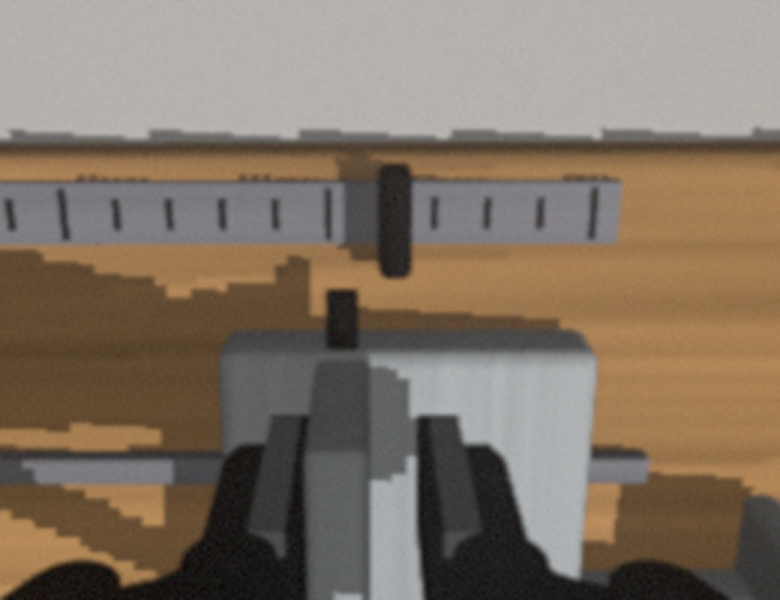

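Pointer centre at crop x≈342, clip centre at x≈395, so the pointer is about 10 mm short. The fin's −y side rests on the left finger.

```bash
cat >> h.py <<'E'
def gap(tag):
    p,d,K,T=grab('wrist',tag)
    def blob(u0,u1,v0,v1,z):
        c=cen(p,u0,u1,v0,v1,60); return c[0],toG(ray(K,T,c[0],c[1],z)),c[2:]
    return p,blob
E
python3 - <<'E'
from h import *
np.set_printoptions(precision=4,suppress=True)
p,d,K,T=load('w7')
for n,b,z in [('ptr',(305,325,205,222),.031),('clip',(322,342,164,204),.028)]:
    c=cen(p,*b,60); print(n,c,[toG(ray(K,T,c[0],c[1],zz)) for zz in (z-.003,z,z+.003)])
E
```

```text
ptr (np.float64(313.60283687943263), np.float64(214.4822695035461), np.int64(308), np.int64(319), np.int64(207), np.int64(221), 141) [array([-67.5181, -47.6496]), array([-68.6717, -47.5692]), array([-69.8254, -47.4887])]
clip (np.float64(330.8586666666667), np.float64(182.54133333333334), np.int64(326), np.int64(336), np.int64(165), np.int64(201), 375) [array([-84.9362, -38.1654]), array([-85.7461, -38.2619]), array([-86.556 , -38.3585])]
```

```bash
python3 -m handwheel '[0,5,0,0,0,0,0,3.3,0,0,0,0,0,1,0,0,0,0,0,0,0,0,0,0,0,0,0,0,0,0,0,0,0,0,0,0]'
python3 - <<'E'
from h import *
np.set_printoptions(precision=4,suppress=True)
p,d,K,T=grab('wrist','w8'); s=arm.observe(); print(s['tcp_pos'],toG(s['tcp_pos']),s['wrist_force'],s['finger_gap'])
g=p.max(2)
# columns dark at clip rows and pointer rows
for n,v0,v1 in [('clip',172,196),('ptr',209,220)]:
    m=g[v0:v1,295:350].mean(0); k=np.flatnonzero(m<70); print(n,k+295)
    u=k.mean()+295; print(u,toG(ray(K,T,u,(v0+v1)/2,.028 if n=='clip' else .031)))
E
```

```text
clock: 12.42
tcp_pos: [0.4723, -0.084, 0.0525]
tcp_rot: [-0.053, 3.14, -0.001]
wrist_force: [0.5, -4.9, 2.3]
finger_gap: 0.018
gripper_force: 2.5
[ 0.4723 -0.084   0.0525] [-46.6868 -35.0116] [ 1.3465 -5.5934  3.0449] 0.018164371527433314
clip [308 309 310 311 312 313 314 315 316 317 318]
313.0 [-85.1223 -38.3124]
ptr [309 310 311 312 313 314 315 316 317 318]
313.5 [-68.8518 -38.1406]
```

```bash
python3 -m handwheel '[-4,0,0,0,0,0,-6,0,0,0,0,0,-6,0,0,0,0,0,-6,0,0,0,0,0,-6,0,0,0,0,0,-6,0,0,0,0,0,-6,0,0,0,0,0,-4,0,0,0,0,0]'
python3 -m handwheel '[-3,0,0,0,0,0,-3,0,0,0,0,0,-3,0,0,0,0,0,0,0,0,0,0,0,0,0,0,0,0,0]'
python3 - <<'E'
from h import *
np.set_printoptions(precision=4,suppress=True)
p,d,K,T=grab('wrist','w9'); s=arm.observe(); print(s['tcp_pos'],toG(s['tcp_pos']),s['wrist_force'],s['finger_gap'])
E
```

```text
clock: 13.13
tcp_pos: [0.513, -0.0822, 0.0508]
tcp_rot: [0.052, -3.135, -0.0]
wrist_force: [-4.6, -5.4, 0.1]
finger_gap: 0.0184
gripper_force: 3.0
clock: 13.55
tcp_pos: [0.5224, -0.0819, 0.0508]
tcp_rot: [0.053, -3.136, -0.0]
wrist_force: [-2.4, -5.2, -1.1]
finger_gap: 0.0179
gripper_force: 2.8
[ 0.5224 -0.0819  0.0508] [  3.4143 -34.745 ] [-2.3706 -4.7969 -2.5846] 0.018126917975232304
```

View pics/w9.png

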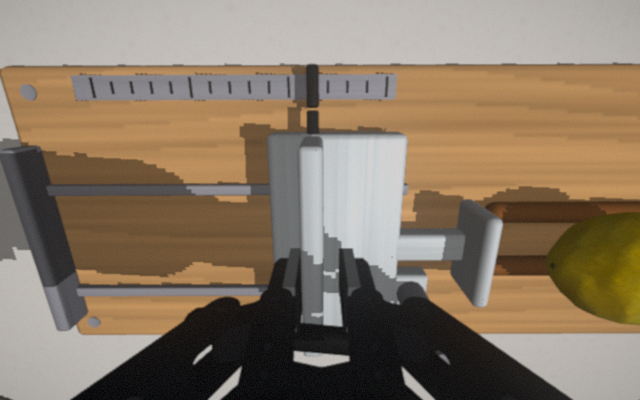

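Pointer (313,122) and clip (312,88) stay level, and the lever (322,340) is being pushed. I'll continue to the lever's stop.

```bash
python3 -m handwheel '[-3,0,0,0,0,0,-2,0,0,0,0,0,-1,0,0,0,0,0,0,0,0,0,0,0,0,0,0,0,0,0]'
python3 -m handwheel '[-1,0,0,0,0,0,-1,0,0,0,0,0,0,0,0,0,0,0,0,0,0,0,0,0]'
python3 - <<'E'
from h import *
s=arm.observe(); print(toG(s['tcp_pos']),s['wrist_force'])
E
```

```text
clock: 14.02
tcp_pos: [0.528, -0.0817, 0.0508]
tcp_rot: [0.052, -3.136, -0.001]
wrist_force: [-2.3, -5.5, -0.9]
finger_gap: 0.0181
gripper_force: 2.6
clock: 14.35
tcp_pos: [0.5299, -0.0817, 0.0508]
tcp_rot: [0.052, -3.136, -0.0]
wrist_force: [-3.3, -4.5, -1.2]
finger_gap: 0.0179
gripper_force: 2.7
[ 10.95377327 -34.77987341] [-3.29004477 -4.49476881 -1.152147  ]
```

```bash
python3 -m handwheel '[-1,0,0,0,0,0,-1,0,0,0,0,0,0,0,0,0,0,0,0,0,0,0,0,0]'
python3 -m handwheel '[-1,0,0,0,0,0,0,0,0,0,0,0,0,0,0,0,0,0]'
python3 -m handwheel '[-1,0,0,0,0,0,0,0,0,0,0,0,0,0,0,0,0,0]'
```

```text
clock: 14.68
tcp_pos: [0.5302, -0.0816, 0.0507]
tcp_rot: [0.052, -3.133, -0.0]
wrist_force: [-8.0, -4.9, 3.8]
finger_gap: 0.018
gripper_force: 6.6
clock: 14.93
tcp_pos: [0.5302, -0.0817, 0.0506]
tcp_rot: [0.052, -3.131, 0.0]
wrist_force: [-11.1, -5.7, 8.1]
finger_gap: 0.0178
gripper_force: 8.1
clock: 15.18
tcp_pos: [0.5302, -0.0816, 0.0506]
tcp_rot: [0.052, -3.13, 0.0]
wrist_force: [-14.5, -5.4, 9.6]
finger_gap: 0.0179
gripper_force: 9.6
```

The position has stalled at guide x ≈ 11 mm, where the closed lever is expected, and the force is rising. I'll check the pointer and the lever.

```bash
python3 - <<'E'
from h import *
np.set_printoptions(precision=4,suppress=True)
p,d,K,T=grab('wrist','w10'); s=arm.observe(); print(toG(s['tcp_pos']),s['wrist_force'])
g=p.max(2)
b=cen(p,295,335,40,104,60); print('dark region',b)
for v in range(52,112,4):
    k=np.flatnonzero(g[v,290:340]<75)+290
    if len(k): print(v,k.min(),k.max(),toG(ray(K,T,k.mean(),v,.030)))
t,_,_,_=grab('top','top2'); 
o=np.zeros((600,750,3),np.uint8); o[:400]=cv2.resize(t[180:260,285:435],None,fx=5,fy=5,interpolation=cv2.INTER_CUBIC)
o[400:,:500]=cv2.resize(p[200:400,200:450],(500,200)); cv2.imwrite('pics/c10.png',o[:,:,::-1])
E
```

```text
[ 11.2688 -34.7432] [-14.5937  -4.8803   9.8954]
dark region (np.float64(311.6142857142857), np.float64(73.33571428571429), np.int64(306), np.int64(317), np.int64(48), np.int64(103), 560)
52 306 317 [-90.9577 -37.9421]
56 306 317 [-89.2817 -37.9626]
60 306 317 [-87.5935 -37.9832]
64 306 317 [-85.8929 -38.0039]
68 306 317 [-84.1797 -38.0248]
72 306 317 [-82.4539 -38.0459]
76 306 317 [-80.7152 -38.0671]
80 306 317 [-78.9636 -38.0885]
84 306 317 [-77.1989 -38.11  ]
88 307 317 [-75.4203 -37.8941]
96 307 317 [-71.8239 -37.9362]
100 307 317 [-70.0053 -37.9575]
104 307 317 [-68.1728 -37.979 ]
108 307 317 [-66.3263 -38.0006]
```

View pics/c10.png

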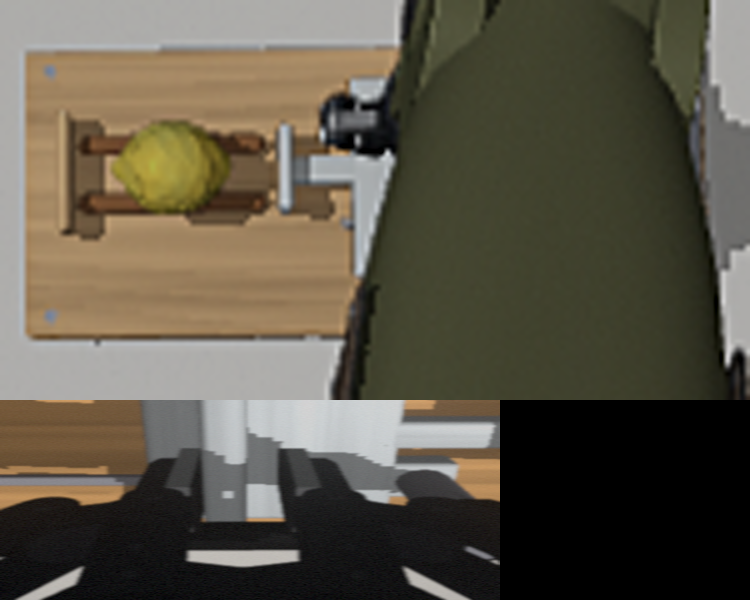

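The lemon is seated on the dowels. Pointer and clip are level to within 0.2 mm, and the lever is square across the fin at its stop. I'll hand in.

```bash
python3 -c "from rig import arm; print(arm.close_job())"
```

```text
the job is handed in; nothing more can be done
None
```

I handed in the job at about 15 s: the lemon lies free in the cradle, the arm still holds the leg with its pointer within 0.2 mm of the clip, and the cam lever is closed against its stop.

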